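# Slide the neck blank out over the block's end and hold it

### The job

With the scraper block in the gripper, wipe the three loose wood chips off the cork-faced work block, and stand the scraper back on the bench on its sole. Then slide the neck blank, pegbox first and always flat on the cork, out over the block's free end until its pencil line lies along the block's edge, ready for work on the pegbox. The pegbox end is heavy and would tip the neck, so finish while still holding its shaft pressed flat on the cork, and leave the other things on the bench where they are.

Things in the scene. Friction and masses are not known exactly. Their poses are not given: they have to be found in the camera images.
- block: Fixed beech work block with a brown cork face, 420 x 180 mm, 60 mm high; small steel angles stand out 30 mm low on its long sides. Origin: centre of its underside. x runs along its length and points out to its free end, the one the work is slid out over (roughly to the robot's right); y across it (roughly away from the robot); z up.
- block_edge (a point): Middle of the top edge of the block's free end, on the cork face (60 mm above the bench). Same axes as the block: +x points outward off the end, y runs along the edge.
- neck: Loose neck blank of pale maple, lying along the block, flat underside. Origin: underside, below the pencil line; +x points to the pegbox. Shaft 32 mm wide, 24 high, x = -155 to +30 mm, then a 16 mm wide tail stub to -177; pegbox 46 wide, 52 high, with a round scroll, +30 to +130. 0.25 to 0.42 kg, balance point at x = +26, so with the line at the block's edge it tips unless the shaft is held down.
- neck_line (a point): Middle of the 2 mm wide pencil line across the shaft, on top of it, 24 mm above the neck's underside. Same axes as the neck.
- scraper: Scraper block of dark wood, 67 mm high, standing on its sole on the bench: sole 43 mm (x) by 110 mm (y), 22 mm thick, a 26 mm high steel blade strip along its +x side; above it in the middle a grip rib 24 mm thick (x), 76 mm long (y), up to 67 mm. Origin: centre of the sole's underside. 0.18 kg.
- chip1: Loose dark-wood offcut 34 x 22 mm, 14 mm high, on the cork between the pegbox and the block's free end. Origin: centre of its underside.
- chip2: Loose dark-wood offcut with a step, 26 x 26 mm, 15 mm high, likewise on the cork. Origin: centre of its underside.
- chip3: Loose dark-wood offcut, L-shaped, 30 x 24 mm, 14 mm high, likewise on the cork. Origin: near the centre of its underside.
- jar: Bystander: clear jar with a red lid, 80 mm across, 95 mm high, on the bench. Origin: centre of its underside.
- tin: Bystander: yellow tin, 90 mm across, 85 mm high. Origin: centre of its underside.
- mallet: Bystander: wooden mallet lying down, head 70 x 130 mm and 55 mm high, handle along its -x, 315 mm long in all. Origin: 120 mm from the head's centre along the handle, at the underside.
- plane: Bystander: small block plane, 150 x 42 mm, about 50 mm high. Origin: centre of its sole.
- chisel: Bystander: chisel lying down, 255 mm long along its x, 29 mm high. Origin: near the ferrule, at the underside.
- pegtray: Bystander: low wooden tray of tuning pegs, 120 x 90 mm, 30 mm high. Origin: centre of its underside.

How it is judged:
By the outcome, as a careful person would: the job done as asked, in the order asked, and still so for the second after the job is handed in, while the arm keeps its last pose, push and grip.
It also fails if it takes over 59 s, if anything falls off the work surface, if the arm or the gripper's body presses on something with over 40 N, if the wrist force passes 120 N, or if a joint passes its speed limit or range.

### The arm

A 6-joint arm with a two-finger parallel gripper is mounted at the origin on the work surface. World frame = base frame: x ahead of the robot, y to its left, z up, the work surface at z = 0. Lengths are in m, angles in rad, forces in N, time in s.
With the tool pointing down it reaches from about 0.325 to 0.925 m from the base axis. Payload 3.1 kg.
Tool frame: the origin (TCP) lies on the centre line of the jaws, within the pads' length; the fingertips stand 8 mm ahead of it and the grasp point (between the pads) lies 11 mm behind it (bot.nose_length is the distance from the TCP to the fingertips, in m); z points along the fingers, y is the direction in which the jaws open and shut (so a half turn about z gives the same grasp; the last joint's range is limited). The gripper opens to 85 mm and grips with 20 to 120 N. Pads are 22 mm wide; open, the fingers measure 114 mm over their backs; the gripper's body (76 mm by 85 mm) begins 54 mm behind the grasp point. The pads swing forward as they close: fully open they stand 13 mm farther back than shut.
Start: joints at [1.091, 0.217, 1.613, -0, 1.311, -0.112], TCP at [0.225, 0.583, 0.239] pointing down, gripper open.
Joint ranges: [-2.75, 2.75], [-0.78, 2.1], [0.31, 2.55], [-1.13, 4.27], [0.13, 2.63], [-2.58, 2.58]. Speed limits (rad/s): [2.79, 2.79, 3.14, 3.14, 3.14, 3.14].

### API

Orientations are given as a rotation vector (axis times angle).
In Python, from cell import status, camera, sign_off, bot gives the robot as it stands.
- The arm moves only by the tool play_rows, never from a script. Its argument "series" is a list of rows, each a list of 3 entries, a list of its own where there are three numbers: the shift along the tool's x, y, z in units of 0.025 m (1.0 is 0.025 m), then the turn, a rotation vector about the tool's x, y, z in units of 0.15 rad (1.0 is 0.15 rad), then the closure, from -1 (fully open) to 1 (shut). In form: [[[dx, dy, dz], [wx, wy, wz], gripper], ...]. A call has 1 to 10 rows; each row shifts and turns the pose as measured when the row begins, along the tool's axes as they then stand; what a row does not reach is not made up. A row lasts 1/8 s, in which the tool goes at most 62.5 mm and 10.7 degrees, less where a joint would pass 70% of its speed; a pose out of reach is approached as far as the arm can. A call with a number of a shift or a turn outside -1 to 1 is refused whole. A call with a gripper value outside its range is refused whole. The fingers move at their own pace and stop on an object; the grip force is fixed at half the most. Time passes only in rows, so rows that do not move let the fingers close. It gives the time, the measured TCP pose, the force and the opening at its end, in the units of the state.
- status.get_obs(): the state, without advancing time (a new reading comes with each control period).
- camera(name): name is "scene" or "side" or "wrist"; returns a dict with "frame" (480x640x3 uint8, red, green, blue), "range_z" (480x640 float32, m along the optical axis (not along the pixel's ray), 0 where there is no reading), "fx", "fy", "cx", "cy" (pixels), "camera_from_world" (4x4, takes a point from world to camera coordinates). Camera axes: x right, y down, z forward; pixel columns grow to the right and rows downward; lengths in m; the calibration is good to about 2 mm. A picture is of the moment at which its call begins.
- sign_off(): hands the job in, once; it reports no verdict.
The state is a dict: "t": time; "joint_pos": joint angles; "qvel": joint speeds; "joint_torque": joint torques, N m; "position": TCP position; "orientation": TCP orientation; "force": force on the tool from outside, world axes, zero at the start; "ft_torque": the same for the moment, N m; "finger_gap": finger opening in m.
Only numpy, scipy, OpenCV 4.12 (cv2) and the standard library are available. Lean on these libraries where they do the work, as an engineer would, in place of code of your own. Each camera call takes 0.05 s, during which the arm holds its last target. There are 200 camera calls.

## Working session

There is one attempt and no reset: what is moved stays moved. The work goes in short steps, Python scripts to look and compute and a tool call to move; the robot and the scene stay as the last step left them, time stands still between calls to the robot, and variables do not carry over. Pictures are saved under pics/ and viewed, about 8 in all and at most 12, crops included, and the job is handed in when it is done.

Besides the shell and the picture viewer there is one more tool, called after "Request:" in YAML: its name, and indented under it one key for each argument. play_rows: Moves the arm, as the interface text tells. Its arguments: {"type":"object","properties":{"series":{"type":"array","items":{"type":"array"}}},"required":["series"]}

```bash
mkdir -p pics; ls; cat > h.py <<'E'
import numpy as np, cv2
from cell import status, camera, bot
def save(c,n): cv2.imwrite('pics/'+n,cv2.cvtColor(c['frame'],cv2.COLOR_RGB2BGR))
def cloud(c):
    z=c['range_z']; v,u=np.mgrid[0:480,0:640]
    p=np.stack([(u-c['cx'])/c['fx']*z,(v-c['cy'])/c['fy']*z,z,np.ones_like(z)],-1)
    return (p@np.linalg.inv(c['camera_from_world']).T)[...,:3]
def ray(c,uv,h):
    T=np.linalg.inv(c['camera_from_world']); d=T[:3,:3]@np.array([(uv[0]-c['cx'])/c['fx'],(uv[1]-c['cy'])/c['fy'],1])
    o=T[:3,3]; return o+d*(h-o[2])/d[2]
E
python3 - <<'E'
from h import *
import pickle
d={}
for n in ['scene','side','wrist']:
    d[n]=camera(n); save(d[n],n+'0.png'); T=np.linalg.inv(d[n]['camera_from_world']); print(n,T[:3,3].round(3),T[:3,2].round(2),d[n]['fx'])
pickle.dump(d,open('c0.pkl','wb'))
print(status.get_obs(),bot.nose_length)
E
```

```text
pics
scene [ 1.051 -0.319  0.988] [-0.45  0.26 -0.86] 480.36189758471096
side [ 0.012 -0.751  0.937] [ 0.44  0.57 -0.7 ] 549.5775524968614
wrist [0.159 0.609 0.374] [ 0.26 -0.1  -0.96] 392.5001073315541
{'t': 0.15, 'joint_pos': array([ 1.09075087e+00,  2.17607094e-01,  1.61460108e+00,  2.64653033e-05,
        1.31132400e+00, -1.12173453e-01]), 'qvel': array([-0.00072506, -0.00390421, -0.00360688,  0.00021492,  0.001049  ,
        0.00061943]), 'joint_torque': array([ 2.76733908e-04, -3.97450018e+01, -3.04415774e+01, -1.22317902e-04,
        5.83573463e-03, -7.22974193e-06]), 'position': array([0.2244331 , 0.58263865, 0.23823342]), 'orientation': array([-5.74501438e-01, -3.08801469e+00,  2.90174288e-03]), 'force': array([-0.49613208, -0.28215213, -0.37370755]), 'ft_torque': array([0.00311862, 0.02841295, 0.0034416 ]), 'finger_gap': 0.08564930126093855} 0.008
```

View pics/scene0.png

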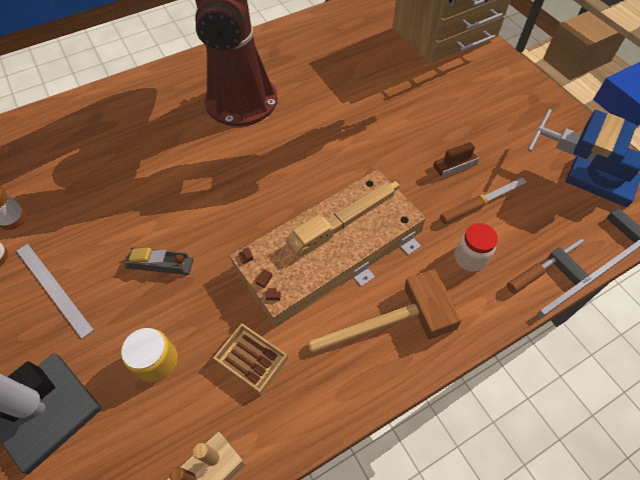

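View pics/side0.png

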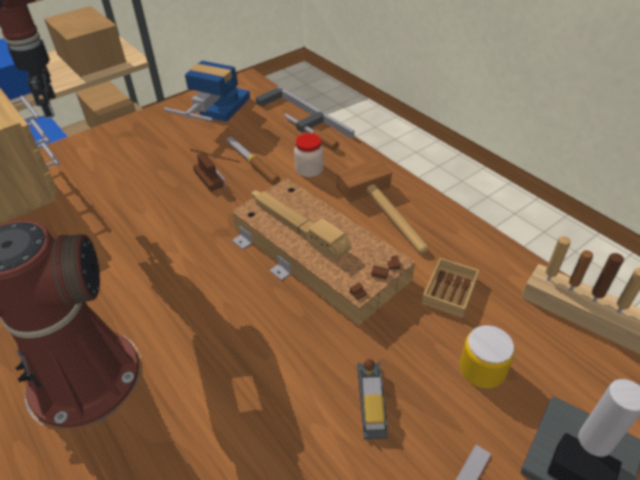

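The scene view shows the block with its free end at lower left, around (250,285). The chips are at (246,256), (263,278) and (273,294), and the pegbox is at about (310,235). The scraper stands at (457,158), with the jar, chisel, mallet, tray, tin and plane around it. The side view agrees.

```bash
cat > m.py <<'E'
from h import *
import pickle
d=pickle.load(open('c0.pkl','rb'))
def rect(P):
    r=cv2.minAreaRect((P[:,:2]*1000).astype(np.float32)); return np.round(r[0],1),np.round(r[1],1),round(r[2],1)
for n in ['scene','side']:
    c=d[n]; P=cloud(c); z=P[...,2]; print(n)
    ok=c['range_z']>0
    lo=(np.abs(z)<.01)&ok; print(' bench z',np.median(z[lo&(P[...,0]>.3)&(P[...,0]<.8)]))
    roi={'scene':(225,165,430,325),'side':(225,180,418,325)}[n]
    m=np.zeros_like(ok); m[roi[1]:roi[3],roi[0]:roi[2]]=1
    k=m&ok&(z>.05)&(z<.066); k=cv2.morphologyEx(k.astype(np.uint8),cv2.MORPH_OPEN,np.ones((3,3)))>0
    print(' cork',rect(P[k]),np.median(z[k]))
    def comps(mask,lab):
        N,L,S,_=cv2.connectedComponentsWithStats(mask.astype(np.uint8),connectivity=4)
        for i in range(1,N):
            if S[i,4]>15:
                Q=P[L==i]; print(' ',lab,S[i],Q.mean(0).round(3),rect(Q),'zmax',np.percentile(Q[:,2],[50,97]).round(3))
    comps(m&ok&(z>.068),'oncork')
    r2={'scene':(430,140,485,180),'side':(185,145,230,195)}[n]
    m=np.zeros_like(ok); m[r2[1]:r2[3],r2[0]:r2[2]]=1
    comps(m&ok&(z>.012)&(z<.1),'scr'); comps(m&ok&(z>.05)&(z<.1),'scrtop')
    r3={'scene':(0,140,640,400),'side':(150,60,640,460)}[n]
    m=np.zeros_like(ok); m[r3[1]:r3[3],r3[0]:r3[2]]=1
    N,L,S,_=cv2.connectedComponentsWithStats((m&ok&(z>.012)&(z<.12)&(P[...,0]<1)).astype(np.uint8))
    for i in range(1,N):
        if S[i,4]>120: Q=P[L==i]; print('   obj',S[i][:2],rect(Q),np.percentile(Q[:,2],98).round(3))
E
python3 m.py
python3 - <<'E'
import cv2
a=cv2.imread('pics/scene0.png')[140:330,220:500]; b=cv2.imread('pics/side0.png')[140:330,180:430]
import numpy as np
a=cv2.resize(a,None,fx=2.8,fy=2.8,interpolation=2);b=cv2.resize(b,(700,532))
cv2.imwrite('pics/crop0.png',a)
E
```

```text
scene
 bench z -0.0007217608297355183
 cork (array([660.8, -19.5]), array([380.7, 422.3]), 5.8) 0.05894458020183041
  oncork [ 286  181  113   76 2252] [ 0.551 -0.008  0.092] (array([539.2,  24.6]), array([ 49.4, 307.1]), 8.9) zmax [0.085 0.113]
  oncork [242 247  11  13  78] [ 0.519 -0.213  0.074] (array([ 517.3, -212.6]), array([13.9, 28. ]), 88.1) zmax [0.074 0.077]
  oncork [255 269  17  18 168] [ 0.589 -0.208  0.073] (array([ 588.2, -208.1]), array([22.1, 35.4]), 32.9) zmax [0.073 0.075]
  oncork [265 288  15  11 133] [ 0.632 -0.209  0.072] (array([ 629.7, -207.4]), array([29.9, 23.7]), 59.0) zmax [0.073 0.076]
  scr [434 142  45  33 807] [0.514 0.375 0.039] (array([508.7, 383.5]), array([111.8,  48.5]), 84.3) zmax [0.033 0.067]
  scrtop [445 142  29  18 290] [0.51  0.38  0.062] (array([508.3, 384.2]), array([77. , 26.3]), 82.4) zmax [0.064 0.068]
   obj [555 140] (array([721.5, 649.1]), array([226.9, 100.2]), 36.5) 0.115
   obj [434 142] (array([508.7, 383.5]), array([111.8,  48.5]), 84.3) 0.068
   obj [229 169] (array([564.2, -29.4]), array([185.9, 422.5]), 5.9) 0.111
   obj [
[... 1986 characters left out ...]
2.6) 0.096
   obj [226 137] (array([632.5, 371.8]), array([258.6,  30. ]), 89.2) 0.029
   obj [192 153] (array([502.2, 384.4]), array([117.1,  46.7]), 86.3) 0.068
   obj [336 158] (array([782.1, -37. ]), array([315.8, 134. ]), 81.8) 0.06
   obj [231 178] (array([559.1, -29.3]), array([188.4, 427. ]), 6.0) 0.111
   obj [522 257] (array([ 876.9, -522. ]), array([ 76.3, 239.1]), 14.2) 0.115
   obj [422 258] (array([ 710.2, -303.9]), array([126.4,  90.4]), 25.7) 0.032
   obj [460 326] (array([ 607.6, -478.7]), array([86.9, 86.6]), 70.2) 0.087
   obj [357 359] (array([ 395.9, -393.6]), array([145. ,  42.6]), 53.3) 0.048
   obj [525 397] (array([ 605.7, -696.3]), array([145.5, 157.9]), 17.6) 0.115
```

View pics/crop0.png

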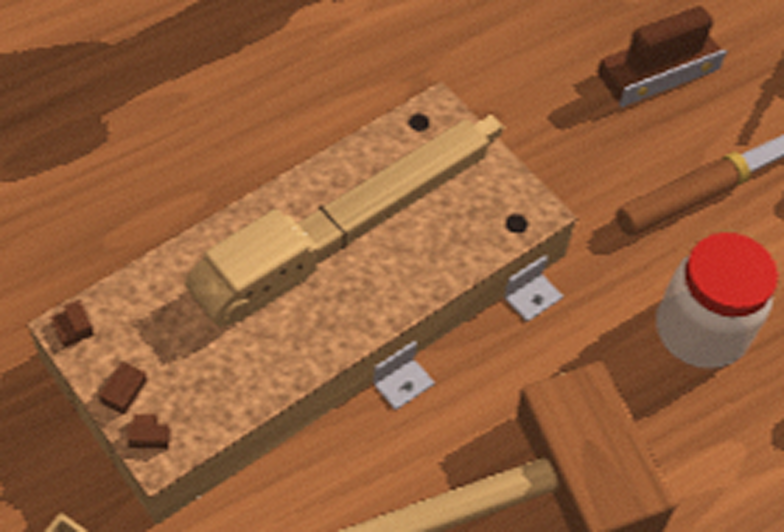

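The crop shows the line at about crop (335,225), the tail stub at (490,128), three chips near the free end, and the scraper with its blade facing the camera (+x world). From the clouds, both views agree to within a few mm:
- **Block:** centre about (0.562,-0.029), x axis at -84.2°.
- **Scraper:** about (0.505,0.384), x axis at -5°.
- **Heights:** cork at 0.059, rib top at 0.067.

First I turn the wrist to the scraper.

Request:
play_rows:
  series:
    - [[0, 0, 0], [0, 0, 0.96], -1]
    - [[0, 0, 0], [0, 0, 0.96], -1]
    - [[0, 0, 0], [0, 0, 0.96], -1]
    - [[0, 0, 0], [0, 0, 0.96], -1]
    - [[0, 0, 0], [0, 0, 0.96], -1]
    - [[0, 0, 0], [0, 0, 0.96], -1]
    - [[0, 0, 0], [0, 0, 0.96], -1]
    - [[0, 0, 0], [0, 0, 0.96], -1]
    - [[0, 0, 0], [0, 0, 0.96], -1]
    - [[0, 0, 0], [0, 0, 0], -1]

```text
t: 1.4
position: [0.2227, 0.5794, 0.2323]
orientation: [2.362, 2.064, -0.018]
force: [0.1, 0.2, -0.2]
finger_gap: 0.0854
```

```bash
cat >> h.py <<'E'
from scipy.spatial.transform import Rotation as Ro
A=np.radians(-84.2); BC=np.array([.562,-.029]); BX=np.array([np.cos(A),np.sin(A)]); BY=np.array([-BX[1],BX[0]])
def blk(u,v): return BC+u*BX+v*BY
def uv(p): p=np.asarray(p)[:2]-BC; return np.array([p@BX,p@BY])
def go(x,y,z,jaw):
    s=status.get_obs(); R=Ro.from_rotvec(s['orientation']); j=np.radians(jaw)
    Y=np.array([np.cos(j),np.sin(j),0]); Z=np.array([0,0,-1.]); T=Ro.from_matrix(np.stack([np.cross(Y,Z),Y,Z],1))
    ty=R.as_matrix()[:,1]; p=s['position']
    print('t',round(s['t'],2),'p',p.round(4),'uv',uv(p).round(4),'jaw',np.degrees(np.arctan2(ty[1],ty[0])).round(2),'tz',R.as_matrix()[:,2].round(3),'gap',round(s['finger_gap'],4),'F',np.round(s['force'],1))
    print('turn',((R.inv()*T).as_rotvec()/.15).round(2),'| shift(target frame)',(T.inv().apply(np.array([x,y,z])-p)/.025).round(2),'| shift(now frame)',(R.inv().apply(np.array([x,y,z])-p)/.025).round(2))
E
python3 -c "
from h import *
go(.505,.384,.15,-5)"
```

```text
t 1.4 p [0.2227 0.5794 0.2323] uv [-0.6396 -0.2761] jaw -7.72 tz [-0.006 -0.011 -1.   ] gap 0.0854 F [ 0.1  0.2 -0.2]
turn [-0.03  0.08 -0.32] | shift(target frame) [-6.8  11.93  3.29] | shift(now frame) [-6.19 12.25  3.31]
```

Request:
play_rows:
  series:
    - [[-0.5, 1, 0.2], [0, 0.08, -0.3], -1]
    - [[-0.57, 1, 0.2], [0, 0, 0], -1]
    - [[-0.57, 1, 0.2], [0, 0, 0], -1]
    - [[-0.57, 1, 0.2], [0, 0, 0], -1]
    - [[-0.57, 1, 0.2], [0, 0, 0], -1]
    - [[-0.57, 1, 0.2], [0, 0, 0], -1]
    - [[-0.57, 1, 0.2], [0, 0, 0], -1]
    - [[-0.57, 1, 0.2], [0, 0, 0], -1]
    - [[-0.57, 1, 0.2], [0, 0, 0], -1]
    - [[-0.57, 1, 0.2], [0, 0, 0], -1]

```text
t: 2.65
position: [0.4651, 0.4152, 0.1778]
orientation: [-2.279, -2.156, 0.007]
force: [-0.0, 0.5, -1.0]
finger_gap: 0.0854
```

```bash
python3 -c "
from h import *
go(.505,.384,.15,-5)
c=camera('wrist'); save(c,'w1.png'); P=cloud(c); z=P[...,2]; ok=c['range_z']>0
m=(ok&(z>.05)&(z<.08)&(np.hypot(P[...,0]-.505,P[...,1]-.384)<.08))
Q=P[m]; print(len(Q), Q.mean(0), cv2.minAreaRect((Q[:,:2]*1000).astype(np.float32)) if len(Q) else '')
m=(ok&(z>.012)&(z<.08)&(np.hypot(P[...,0]-.505,P[...,1]-.384)<.08))
Q=P[m]; print(len(Q), cv2.minAreaRect((Q[:,:2]*1000).astype(np.float32)) if len(Q) else '')
"
```

```text
t 2.65 p [0.4651 0.4152 0.1778] uv [-0.4517 -0.0515] jaw -3.18 tz [-0.006  0.    -1.   ] gap 0.0854 F [-0.   0.5 -1. ]
turn [-0.04  0.    0.21] | shift(target frame) [-1.1   1.7   1.11] | shift(now frame) [-1.16  1.67  1.1 ]
3937 [0.50689408 0.39059526 0.06635669] ((508.154541015625, 387.0078125), (75.20330047607422, 24.422086715698242), 84.84049224853516)
8295 ((508.4958190917969, 386.1652526855469), (110.37950897216797, 47.085670471191406), 84.73795318603516)
```

View pics/w1.png

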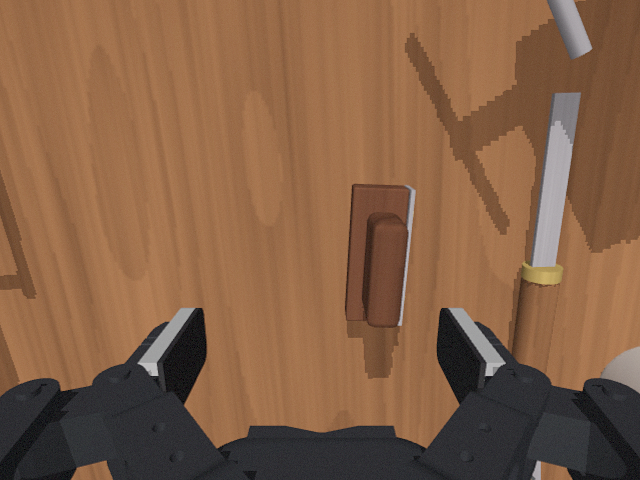

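The wrist view shows the rib centred at about (386,270) px, with clear space on both sides and the chisel well away at x > 510. The scraper comes out at (0.5075,0.3865), angle -5.2°. Next I descend.

Request:
play_rows:
  series:
    - [[-0.5, 0.9, 0], [0, 0, 0.23], -1]
    - [[-0.5, 0.9, 0], [0, 0, 0], -1]
    - [[0, 0, 0.9], [0, 0, 0], -1]
    - [[0, 0, 0.9], [0, 0, 0], -1]
    - [[0, 0, 0.9], [0, 0, 0], -1]
    - [[0, 0, 0], [0, 0, 0], -1]

```text
t: 3.45
position: [0.5122, 0.3827, 0.1069]
orientation: [-2.309, -2.127, 0.009]
force: [-0.5, -0.4, 0.6]
finger_gap: 0.0853
```

```bash
python3 -c "
from h import *
go(.5078,.3865,.042,-5.2)"
```

```text
t 3.45 p [0.5122 0.3827 0.1069] uv [-0.4147 -0.0079] jaw -4.7 tz [-0.006 -0.002 -1.   ] gap 0.0853 F [-0.5 -0.4  0.6]
turn [-0.04  0.02  0.06] | shift(target frame) [ 0.13 -0.19  2.6 ] | shift(now frame) [ 0.14 -0.17  2.6 ]
```

Request:
play_rows:
  series:
    - [[0.14, -0.18, 0.8], [-0.04, 0.02, 0.06], -1]
    - [[0, 0, 0.9], [0, 0, 0], -1]
    - [[0, 0, 0.8], [0, 0, 0], -1]
    - [[0, 0, 0], [0, 0, 0], 1]
    - [[0, 0, 0], [0, 0, 0], 1]
    - [[0, 0, 0], [0, 0, 0], 1]
    - [[0, 0, 0], [0, 0, 0], 1]
    - [[0, 0, 0], [0, 0, 0], 1]
    - [[0, 0, 0], [0, 0, 0], 1]
    - [[0, 0, 0], [0, 0, 0], 1]

```text
t: 4.7
position: [0.5119, 0.3899, 0.0498]
orientation: [2.313, 2.123, 0.018]
force: [0.5, 0.3, -1.8]
finger_gap: 0.0228
```

```bash
python3 -c "
from h import *
go(.5078,.3865,.2,-5.2)"
```

```text
t 4.7 p [0.5119 0.3899 0.0498] uv [-0.4218 -0.0076] jaw -4.92 tz [ 0.01   0.006 -1.   ] gap 0.0228 F [ 0.5  0.3 -1.8]
turn [ 0.06 -0.05  0.03] | shift(target frame) [-0.15 -0.15 -6.01] | shift(now frame) [-0.11 -0.09 -6.01]
```

The grasp is 8 mm high, so I'll re-grip deeper and straighter.

Request:
play_rows:
  series:
    - [[0, 0, 0], [0, 0, 0], -0.2]
    - [[0, 0, 0], [0, 0, 0], -0.2]
    - [[0, 0, 0], [0.06, -0.05, 0.03], -0.2]
    - [[0, 0, 0.35], [0, 0, 0], -0.2]
    - [[0, 0, 0], [0, 0, 0], -0.2]
    - [[0, 0, 0], [0, 0, 0], -0.2]

```text
t: 5.45
position: [0.5129, 0.3904, 0.0414]
orientation: [2.319, 2.118, 0.002]
force: [0.2, -0.5, -0.2]
finger_gap: 0.051
```

```bash
python3 -c "
from h import *
go(.51,.388,.042,-5.2)"
```

```text
t 5.45 p [0.5129 0.3904 0.0414] uv [-0.4223 -0.0065] jaw -5.19 tz [ 0.001 -0.    -1.   ] gap 0.051 F [ 0.2 -0.5 -0.2]
turn [ 0.01 -0.    0.  ] | shift(target frame) [-0.11 -0.11 -0.02] | shift(now frame) [-0.11 -0.11 -0.02]
```

Request:
play_rows:
  series:
    - [[-0.08, -0.08, 0], [0, 0, 0], 1]
    - [[0, 0, 0], [0, 0, 0], 1]
    - [[0, 0, 0], [0, 0, 0], 1]
    - [[0, 0, 0], [0, 0, 0], 1]
    - [[0, 0, 0], [0, 0, 0], 1]
    - [[0, 0, 0], [0, 0, 0], 1]

```text
t: 6.2
position: [0.5105, 0.3884, 0.0413]
orientation: [2.319, 2.118, 0.002]
force: [-0.1, -0.2, -0.5]
finger_gap: 0.0232
```

```bash
python3 -c "
from h import *
go(.51,.388,.2,-5.2)"
```

```text
t 6.2 p [0.5105 0.3884 0.0413] uv [-0.4204 -0.009 ] jaw -5.19 tz [ 0.002 -0.    -1.   ] gap 0.0232 F [-0.1 -0.2 -0.5]
turn [0.01 0.   0.  ] | shift(target frame) [-0.02 -0.02 -6.35] | shift(now frame) [-0.02 -0.01 -6.35]
```

Request:
play_rows:
  series:
    - [[0, 0, -0.5], [0, 0, 0], 1]
    - [[0, 0, -1], [0, 0, 0], 1]
    - [[0, 0, -1], [0, 0, 0], 1]
    - [[0, 0, -1], [0, 0, 0], 1]
    - [[0, 0, -1], [0, 0, 0], 1]
    - [[0, 0, -1], [0, 0, 0], 1]
    - [[0, 0, -1], [0, 0, 1], 1]
    - [[0, 0, 0], [0, 0, 1], 1]
    - [[0, 0, 0], [0, 0, 1], 1]
    - [[0, 0, 0], [0, 0, 1], 1]

```text
t: 7.45
position: [0.5086, 0.388, 0.2147]
orientation: [2.855, 1.311, 0.002]
force: [0.5, -0.5, -1.5]
finger_gap: 0.0234
```

```bash
python3 -c "
from h import *
import pickle
d=pickle.load(open('c0.pkl','rb'))
for n in ['scene','side']:
    c=d[n];P=cloud(c);q=(P[...,:2]-BC);u=q@BX;v=q@BY;z=P[...,2];ok=c['range_z']>0
    m=ok&(abs(z-.06)<.006)&(abs(u)<.25)&(abs(v)<.12); print('cork u',np.percentile(u[m],[.5,99.5]).round(4),'v',np.percentile(v[m],[.5,99.5]).round(4))
    m=ok&(z>.066)&(z<.13)&(abs(u)<.25)&(abs(v)<.1)
    N,L,S,_=cv2.connectedComponentsWithStats(m.astype(np.uint8))
    for i in range(1,N):
        if S[i,4]>15: k=L==i; print(n,'u',u[k].min().round(4),u[k].max().round(4),'v',v[k].min().round(4),v[k].max().round(4),'zmax',z[k].max().round(3))
go(*blk(.13,.04),.19,-84.2)
"
```

```text
cork u [-0.2068  0.2104] v [-0.0887  0.0911]
scene u -0.2094 0.0982 v -0.0366 0.0144 zmax 0.116
scene u 0.1701 0.198 v -0.0777 -0.0479 zmax 0.078
scene u 0.1617 0.1998 v -0.0077 0.0242 zmax 0.076
scene u 0.1715 0.2024 v 0.0326 0.0665 zmax 0.077
cork u [-0.2075  0.2103] v [-0.0925  0.0877]
side u -0.2119 0.0986 v -0.0417 0.0088 zmax 0.116
side u 0.1609 0.2023 v -0.0125 0.0669 zmax 0.078
side u 0.1688 0.1981 v -0.0813 -0.0513 zmax 0.078
t 7.45 p [0.5086 0.388  0.2147] uv [-0.4202 -0.011 ] jaw -40.67 tz [ 0.001  0.    -1.   ] gap 0.0234 F [ 0.5 -0.5 -1.5]
turn [ 0.   -0.01  5.06] | shift(target frame) [ 2.04 22.01  0.99] | shift(now frame) [-13.68  17.36   0.99]
```

Request:
play_rows:
  series:
    - [[0, 0, 0], [0, 0, 1], 1]
    - [[0, 0, 0], [0, 0, 1], 1]
    - [[0, 0, 0], [0, 0, 1], 1]
    - [[0, 0, 0], [0, 0, 1], 1]
    - [[0, 0, 0], [0, 0, 1], 1]
    - [[0.1, 1, 0], [0, 0, 0], 1]
    - [[0.1, 1, 0], [0, 0, 0], 1]
    - [[0.1, 1, 0], [0, 0, 0], 1]
    - [[0.1, 1, 0], [0, 0, 0], 1]
    - [[0.1, 1, 0], [0, 0, 0], 1]

```text
t: 8.7
position: [0.5293, 0.2623, 0.2207]
orientation: [-3.137, -0.139, -0.004]
force: [-0.3, 0.1, -1.9]
finger_gap: 0.0231
```

Request:
play_rows:
  series:
    - [[0.1, 1, 0], [0, 0, 0], 1]
    - [[0.1, 1, 0], [0, 0, 0], 1]
    - [[0.1, 1, 0], [0, 0, 0], 1]
    - [[0.1, 1, 0], [0, 0, 0], 1]
    - [[0.1, 1, 0], [0, 0, 0], 1]
    - [[0.1, 1, 0], [0, 0, 0], 1]
    - [[0.1, 1, 0], [0, 0, 0], 1]
    - [[0.1, 1, 0], [0, 0, 0], 1]
    - [[0.1, 1, 0], [0, 0, 0], 1]
    - [[0.1, 1, 0], [0, 0, 0], 1]

```text
t: 9.95
position: [0.5748, 0.0073, 0.2268]
orientation: [-3.136, -0.139, -0.009]
force: [0.7, 0.8, -1.8]
finger_gap: 0.0231
```

```bash
python3 -c "
from h import *
go(*blk(.1295,.04),.155,-84.2)"
```

```text
t 9.95 p [0.5748 0.0073 0.2268] uv [-0.0348  0.0164] jaw -84.92 tz [ 0.005  0.003 -1.   ] gap 0.0231 F [ 0.7  0.8 -1.8]
turn [-0.01 -0.04 -0.08] | shift(target frame) [0.94 6.57 2.87] | shift(now frame) [1.01 6.57 2.86]
```

Request:
play_rows:
  series:
    - [[0.14, 1, 0], [-0.01, -0.04, -0.08], 1]
    - [[0.14, 1, 0], [0, 0, 0], 1]
    - [[0.14, 1, 0], [0, 0, 0], 1]
    - [[0.14, 1, 0], [0, 0, 0], 1]
    - [[0.14, 1, 0], [0, 0, 0], 1]
    - [[0.14, 0.9, 0], [0, 0, 0], 1]
    - [[0.1, 0.45, 0.4], [0, 0, 0], 1]
    - [[0, 0, 1], [0, 0, 0], 1]
    - [[0, 0, 0.9], [0, 0, 0], 1]
    - [[0, 0, 0], [0, 0, 0], 1]

```text
t: 11.2
position: [0.614, -0.1559, 0.1694]
orientation: [-3.135, -0.155, 0.0]
force: [-0.6, -0.9, -1.7]
finger_gap: 0.0233
```

```bash
python3 -c "
from h import *
go(*blk(.1295,.04),.103,-84.2)"
```

```text
t 11.2 p [ 0.614  -0.1559  0.1694] uv [0.1315 0.0389] jaw -84.35 tz [-0.     0.002 -1.   ] gap 0.0233 F [-0.6 -0.9 -1.7]
turn [-0.02 -0.   -0.02] | shift(target frame) [ 0.04 -0.08  2.66] | shift(now frame) [ 0.04 -0.07  2.66]
```

Request:
play_rows:
  series:
    - [[0.04, -0.08, 0.5], [-0.02, 0, 0], 1]
    - [[0, 0, 0.8], [0, 0, 0], 1]
    - [[0, 0, 0.8], [0, 0, 0], 1]
    - [[0, 0, 0.3], [0, 0, 0], 1]
    - [[0, 0, 0], [0, 0, 0], 1]

```text
t: 11.82
position: [0.6157, -0.1532, 0.1062]
orientation: [3.137, 0.156, 0.002]
force: [-0.1, -0.2, -2.0]
finger_gap: 0.0232
```

```bash
python3 -c "
from h import *
go(*blk(.24,.04),.103,-84.2)"
```

```text
t 11.82 p [ 0.6157 -0.1532  0.1062] uv [0.129  0.0409] jaw -84.29 tz [ 0.001 -0.001 -1.   ] gap 0.0232 F [-0.1 -0.2 -2. ]
turn [ 0.01 -0.01 -0.01] | shift(target frame) [-0.03  4.44  0.13] | shift(now frame) [-0.03  4.44  0.13]
```

Request:
play_rows:
  series:
    - [[0, 0.3, 0.12], [0, 0, 0], 1]
    - [[0, 0.45, 0.01], [0, 0, 0], 1]
    - [[0, 0.45, 0.01], [0, 0, 0], 1]
    - [[0, 0.45, 0.01], [0, 0, 0], 1]
    - [[0, 0.45, 0.01], [0, 0, 0], 1]
    - [[0, 0.45, 0.01], [0, 0, 0], 1]
    - [[0, 0.45, 0.01], [0, 0, 0], 1]

```text
t: 12.7
position: [0.6255, -0.2345, 0.1044]
orientation: [3.134, 0.156, 0.009]
force: [-0.1, -0.1, -2.0]
finger_gap: 0.023
```

```bash
python3 -c "
from h import *
go(*blk(.24,.04),.103,-84.2)"
```

```text
t 12.7 p [ 0.6255 -0.2345  0.1044] uv [0.2108 0.0424] jaw -84.31 tz [ 0.006 -0.003 -1.   ] gap 0.023 F [-0.1 -0.1 -2. ]
turn [ 0.03 -0.04 -0.01] | shift(target frame) [-0.1   1.17  0.06] | shift(now frame) [-0.09  1.17  0.06]
```

Request:
play_rows:
  series:
    - [[0, 0.5, 0], [0.03, -0.04, 0], 1]
    - [[0, 0.5, 0], [0, 0, 0], 1]
    - [[0, 0, -0.8], [0, 0, 0], 1]
    - [[0, 0, -1], [0, 0, 0], 1]
    - [[0, 0, -0.7], [0, 0, 0], 1]
    - [[-0.7, -0.85, 0], [0, 0, 0], 1]
    - [[-0.7, -0.9, 0], [0, 0, 0], 1]
    - [[-0.7, -0.9, 0], [0, 0, 0], 1]
    - [[-0.7, -0.9, 0], [0, 0, 0], 1]
    - [[-0.5, -0.5, 0], [0, 0, 0], 1]

```text
t: 13.95
position: [0.5373, -0.1672, 0.1788]
orientation: [3.135, 0.155, 0.015]
force: [0.7, -0.1, -1.7]
finger_gap: 0.0233
```

```bash
python3 -c "
from h import *
go(*blk(.1295,-.045),.103,-84.2)
c=camera('scene'); save(c,'s1.png'); cv2.imwrite('pics/s1c.png',cv2.resize(cv2.imread('pics/s1.png')[170:400,200:430],(690,690))[:600])"
```

```text
t 13.95 p [ 0.5373 -0.1672  0.1788] uv [ 0.1349 -0.0386] jaw -84.33 tz [ 0.01  -0.002 -1.   ] gap 0.0233 F [ 0.7 -0.1 -1.7]
turn [ 0.02 -0.06 -0.02] | shift(target frame) [-0.26 -0.22  3.03] | shift(now frame) [-0.29 -0.23  3.03]
```

View pics/s1c.png

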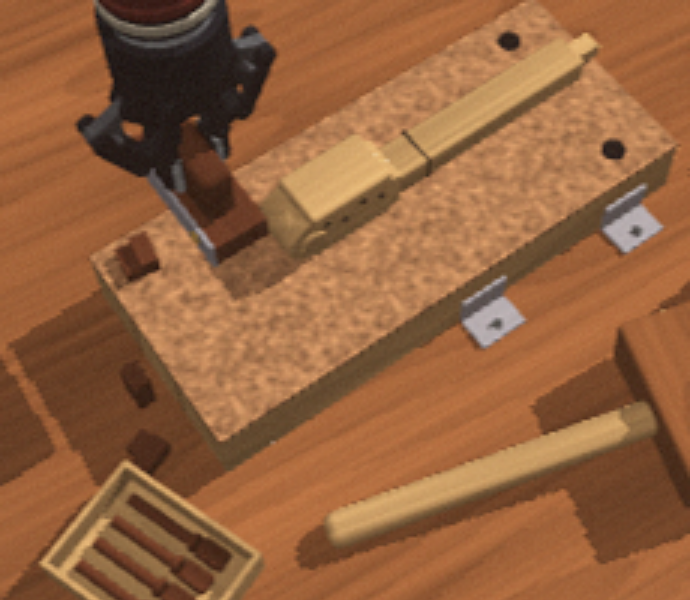

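Chips 2 and 3 are on the bench at crop (138,383) and (148,450), close to the tray corner at (127,465). Chip 1 is still on the cork at (138,255). Second stroke.

Request:
play_rows:
  series:
    - [[-0.28, -0.24, 0.5], [0.02, -0.06, -0.02], 1]
    - [[0, 0, 0.8], [0, 0, 0], 1]
    - [[0, 0, 0.8], [0, 0, 0], 1]
    - [[0, 0, 0.8], [0, 0, 0], 1]
    - [[0, 0, 0], [0, 0, 0], 1]

```text
t: 14.62
position: [0.529, -0.1604, 0.1046]
orientation: [-3.137, -0.163, 0.001]
force: [1.0, -0.2, -1.3]
finger_gap: 0.0232
```

```bash
python3 -c "
from h import *
go(*blk(.1295,-.045),.103,-84.2)"
```

```text
t 14.62 p [ 0.529  -0.1604  0.1046] uv [ 0.1274 -0.0461] jaw -84.06 tz [-0.     0.001 -1.   ] gap 0.0232 F [ 1.  -0.2 -1.3]
turn [-0.    0.    0.02] | shift(target frame) [0.04 0.08 0.07] | shift(now frame) [0.04 0.08 0.06]
```

Request:
play_rows:
  series:
    - [[0, 0.3, 0.05], [0, 0, 0], 1]
    - [[0, 0.45, 0.01], [0, 0, 0], 1]
    - [[0, 0.45, 0.01], [0, 0, 0], 1]
    - [[0, 0.45, 0.01], [0, 0, 0], 1]
    - [[0, 0.45, 0.01], [0, 0, 0], 1]
    - [[0, 0.45, 0.01], [0, 0, 0], 1]
    - [[0, 0.45, 0.01], [0, 0, 0], 1]
    - [[0, 0.5, 0.01], [0, 0, 0], 1]
    - [[0, 0.5, 0.01], [0, 0, 0], 1]
    - [[0, 0.3, 0], [0, 0, 0], 1]

```text
t: 15.88
position: [0.5433, -0.2771, 0.1046]
orientation: [3.134, 0.161, 0.007]
force: [-0.3, 0.3, -1.9]
finger_gap: 0.0234
```

Request:
play_rows:
  series:
    - [[0, 0, -0.8], [0, 0, 0], 1]
    - [[0, 0, -1], [0, 0, 0], 1]
    - [[0, 0, -1], [0, 0, 0], 1]
    - [[0, 0, -1], [0, 0, 0], 1]
    - [[0, 0, -0.6], [0, 0, 0], 1]
    - [[0, -1, 0], [0, 0, 0], 1]
    - [[0, -1, 0], [0, 0, 0], 1]
    - [[0, -1, 0], [0, 0, 0], 1]
    - [[0, -1, 0], [0, 0, 0], 1]
    - [[0, -1, 0], [0, 0, 0], 1]

```text
t: 17.12
position: [0.5266, -0.1418, 0.2199]
orientation: [-3.135, -0.163, -0.002]
force: [0.0, -0.6, -1.4]
finger_gap: 0.023
```

```bash
python3 -c "
from h import *
go(.505,.384,.21,-84.2)
for n in ['scene','side']:
    c=camera(n); save(c,n[:2]+'2.png')
    P=cloud(c);q=(P[...,:2]-BC);u=q@BX;v=q@BY;z=P[...,2];ok=c['range_z']>0
    m=ok&(z>.066)&(z<.12)&(u<.25)&(u>.1)&(abs(v)<.1); print(n,'left on cork px',m.sum())
    m=ok&(z>.004)&(z<.02)&(u<.5)&(u>.2)&(abs(v)<.25)
    N,L,S,_=cv2.connectedComponentsWithStats(m.astype(np.uint8))
    for i in range(1,N):
        if S[i,4]>15: k=L==i; print(n,'uv',u[k].mean().round(3),v[k].mean().round(3),'rngs',u[k].min().round(3),u[k].max().round(3),S[i])
    m=ok&(z>.02)&(z<.034)&(abs(P[...,0]-.71)<.08)&(abs(P[...,1]+.305)<.08); print('tray',cv2.minAreaRect((P[m][:,:2]*1000).astype(np.float32)))
cv2.imwrite('pics/s2c.png',cv2.resize(cv2.imread('pics/sc2.png')[170:400,200:430],(690,690))[:600])"
```

```text
t 17.12 p [ 0.5266 -0.1418  0.2199] uv [ 0.1087 -0.0466] jaw -84.04 tz [ 0.001  0.002 -1.   ] gap 0.023 F [ 0.  -0.6 -1.4]
turn [-0.01 -0.01  0.02] | shift(target frame) [  1.26 -21.01   0.4 ] | shift(now frame) [  1.32 -21.01   0.44]
scene left on cork px 0
scene uv 0.33 -0.176 rngs 0.277 0.413 [124 254  69  21 499]
scene uv 0.21 0.029 rngs 0.2 0.212 [238 273  42  54  83]
scene uv 0.28 -0.057 rngs 0.268 0.294 [205 284  16  16 141]
scene uv 0.232 0.009 rngs 0.223 0.237 [241 298  11   8  26]
scene uv 0.25 0.047 rngs 0.235 0.264 [242 313  14  15 134]
scene uv 0.288 0.118 rngs 0.234 0.345 [ 217  327   66   62 1430]
scene uv 0.442 0.04 rngs 0.407 0.49 [140 346  37  36 136]
scene uv 0.282 0.176 rngs 0.227 0.329 [240 357  48  38 111]
scene uv 0.341 0.111 rngs 0.33 0.352 [214 360  25  19  32]
tray ((701.4119262695312, -281.072998046875), (122.39237976074219, 143.8955841064453), 25.205322265625)
side left on cork px 0
side uv 0.283 0.132 rngs 0.231 0.334 [426 263  49  43 989]
side uv 0.21 -0.012 rngs 0.2 0.214 [354 275  59  49 246]
side uv 0.288 0.056 rngs 0.234 0.351 [407 291  58  26 350]
side uv 0.456 0.22 rngs 0.408 0.5 [521 293  44  24 242]
side uv 0.233 -0.007 rngs 0.22 0.238 [387 300  12  11  54]
side uv 0.28 -0.062 rngs 0.266 0.294 [385 326  18  17 177]
side uv 0.463 -0.03 rngs 0.411 0.496 [458 360  48  28 221]
side uv 0.306 -0.166 rngs 0.282 0.327 [360 363  19  30 184]
side uv 0.396 -0.24 rngs 0.373 0.413 [365 423  22  16 212]
tray ((697.9772338867188, -279.8520202636719), (124.3674545288086, 144.7148895263672), 26.011123657226562)
```

View pics/s2c.png

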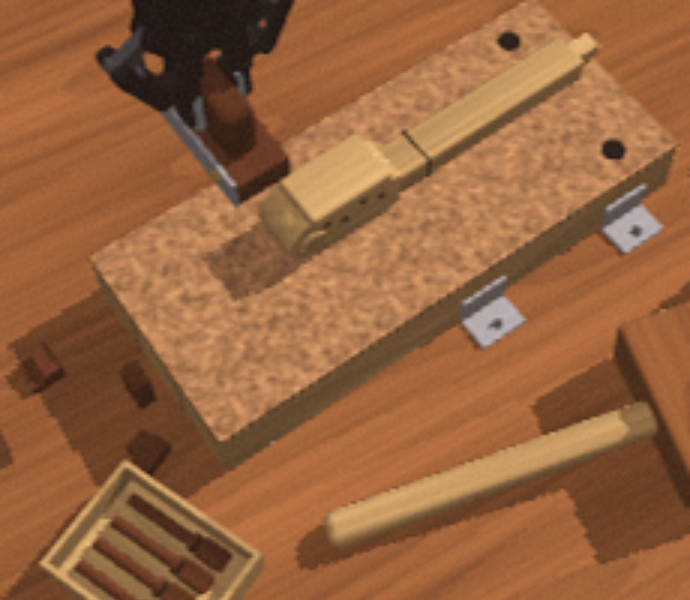

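The cork is clear and all three chips lie on the bench, at crop (40,365), (138,383) and (148,450). The tray hasn't turned. I'll set the scraper down on free bench in front of the block at u=0.07, v=-0.19.

Request:
play_rows:
  series:
    - [[-0.9, -0.3, 0], [0, 0, 0], 1]
    - [[-1, -0.3, 0], [0, 0, 0], 1]
    - [[-1, -0.3, 0], [0, 0, 0], 1]
    - [[-1, -0.3, 0], [0, 0, 0], 1]
    - [[-1, -0.3, 0], [0, 0, 0], 1]
    - [[-0.8, -0.1, 0.5], [0, 0, 0], 1]
    - [[0, 0, 1], [0, 0, 0], 1]
    - [[0, 0, 1], [0, 0, 0], 1]
    - [[0, 0, 1], [0, 0, 0], 1]
    - [[0, 0, 0.5], [0, 0, 0], 1]

```text
t: 18.48
position: [0.3696, -0.1092, 0.1117]
orientation: [-3.133, -0.18, 0.01]
force: [0.2, 0.5, -1.6]
finger_gap: 0.0233
```

```bash
python3 -c "
from h import *
go(*blk(.07,-.19),.0415,-84.2)"
```

```text
t 18.48 p [ 0.3696 -0.1092  0.1117] uv [ 0.0604 -0.1995] jaw -83.44 tz [-0.007  0.003 -1.   ] gap 0.0233 F [ 0.2  0.5 -1.6]
turn [-0.02  0.04  0.09] | shift(target frame) [0.38 0.38 2.81] | shift(now frame) [0.39 0.4  2.8 ]
```

Request:
play_rows:
  series:
    - [[0.2, 0.2, 0.4], [-0.02, 0.04, 0.05], 1]
    - [[0, 0, 0.7], [0, 0, 0], 1]
    - [[0, 0, 0.7], [0, 0, 0], 1]
    - [[0, 0, 0.6], [0, 0, 0], 1]
    - [[0, 0, 0.1], [0, 0, 0], 1]
    - [[0, 0, 0], [0, 0, 0], 1]

```text
t: 19.23
position: [0.3797, -0.1161, 0.0488]
orientation: [3.133, 0.167, 0.01]
force: [-0.2, 0.0, -2.3]
finger_gap: 0.0234
```

```bash
python3 -c "
from h import *
go(*blk(.07,-.19),.0415,-84.2)"
```

```text
t 19.23 p [ 0.3797 -0.1161  0.0488] uv [ 0.0682 -0.1902] jaw -83.9 tz [ 0.006 -0.004 -1.   ] gap 0.0234 F [-0.2  0.  -2.3]
turn [ 0.03 -0.04  0.04] | shift(target frame) [0.01 0.07 0.29] | shift(now frame) [0.01 0.07 0.29]
```

Request:
play_rows:
  series:
    - [[0, 0, 0.2], [0.03, -0.04, 0], 1]
    - [[0, 0, 0.1], [0, 0, 0], 1]
    - [[0, 0, 0.03], [0, 0, 0], 1]
    - [[0, 0, 0], [0, 0, 0], 1]

```text
t: 19.73
position: [0.3815, -0.1171, 0.0417]
orientation: [3.135, 0.167, 0.005]
force: [0.6, 0.2, -1.6]
finger_gap: 0.0235
```

```bash
python3 -c "
from h import *
go(*blk(.07,-.19),.0415,-84.2)"
```

```text
t 19.73 p [ 0.3815 -0.1171  0.0417] uv [ 0.0694 -0.1885] jaw -83.9 tz [ 0.003 -0.002 -1.   ] gap 0.0235 F [ 0.6  0.2 -1.6]
turn [ 0.01 -0.02  0.03] | shift(target frame) [-0.06  0.03  0.01] | shift(now frame) [-0.06  0.02  0.01]
```

Request:
play_rows:
  series:
    - [[0, 0, 0.03], [0, 0, 0], 1]
    - [[0, 0, 0], [0, 0, 0], -1]
    - [[0, 0, 0], [0, 0, 0], -1]
    - [[0, 0, 0], [0, 0, 0], -1]
    - [[0, 0, 0], [0, 0, 0], -1]
    - [[0, 0, 0], [0, 0, 0], -1]
    - [[0, 0, -0.7], [0, 0, 0], -1]
    - [[0, 0, -1], [0, 0, 0], -1]
    - [[0, 0, -1], [0, 0, 0], -1]
    - [[0, 0, -1], [0, 0, 0], -1]

```text
t: 20.98
position: [0.3796, -0.1161, 0.1344]
orientation: [-3.137, -0.167, 0.002]
force: [0.2, 0.7, 0.2]
finger_gap: 0.0854
```

Request:
play_rows:
  series:
    - [[0, 0, -1], [0, 0, 0], -1]
    - [[0, 0, -1], [0, 0, 0], -1]
    - [[0, 0, -1], [0, 0, -0.5], -1]
    - [[0, 0, 0], [0, 0, -1], -1]
    - [[0, 0, 0], [0, 0, -1], -1]
    - [[0, 0, 0], [0, 0, -1], -1]
    - [[0, 0, 0], [0, 0, -1], -1]
    - [[0, 0, 0], [0, 0, -1], -1]
    - [[0, 0, 0], [0, 0, -1], -1]
    - [[0, 0, 0], [0, 0, -1], -1]

```text
t: 22.22
position: [0.38, -0.1163, 0.2141]
orientation: [2.528, 1.86, 0.003]
force: [1.3, 0.7, 0.9]
finger_gap: 0.0855
```

```bash
python3 -c "
from h import *
go(*blk(-.09,-.02),.21,6)
for n in ['scene','side']:
    c=camera(n)
    P=cloud(c);q=(P[...,:2]-BC);u=q@BX;v=q@BY;z=P[...,2];ok=c['range_z']>0
    m=ok&(z>.055)&(z<.08)&(abs(u-.07)<.1)&(abs(v+.19)<.07); print('scraper top',m.sum(),np.percentile(z[m],97) if m.any() else '',u[m].mean(),v[m].mean())
    m=ok&(z>.072)&(z<.092)&(abs(u+.1)<.09)&(abs(v)<.08)&(abs(P[...,2]-.084)<.004)
    Q=np.stack([u[m],v[m]],1); l=cv2.fitLine(Q.astype(np.float32),2,0,.01,.01).ravel(); print(n,'shaft top z',np.median(z[m]),'line',l,'deg',np.degrees(np.arctan2(l[1],l[0])),'v pct',np.percentile(v[m],[2,98]),'u',u[m].min())
    # pencil line: dark pixels on shaft top
    g=c['frame'].max(2); m=ok&(z>.078)&(z<.092)&(abs(u+.02)<.07)&(abs(v+.017)<.016)
    med=np.median(g[m]); k=m&(g<.6*med); print('line px',k.sum(),u[k].mean(),v[k].mean(),np.percentile(u[k],[5,95]) if k.any() else '')
"
```

```text
t 22.23 p [ 0.38   -0.1163  0.2141] uv [ 0.0685 -0.1899] jaw -17.31 tz [ 0.004 -0.002 -1.   ] gap 0.0855 F [1.3 0.7 0.9]
turn [ 0.03  0.01 -2.71] | shift(target frame) [6.32 6.82 0.16] | shift(now frame) [8.5  3.76 0.17]
scraper top 284 0.06820105006262174 0.07263638606156142 -0.18638237104542468
scene shaft top z 0.08302600285428519 line [ 0.99988997  0.01483285 -0.09593682 -0.01391949] deg 0.849891 v pct [-0.029603    0.00116389] u -0.1873799095234629
line px 8 -0.03300853002143098 -0.015777926117762957 [-0.03381506 -0.03189705]
scraper top 399 0.06929592647958555 0.07378041193341002 -0.195524862354647
side shaft top z 0.0832641562601728 line [ 0.94931716 -0.31431985 -0.03198602 -0.01662887] deg -18.319757 v pct [-0.0334819  -0.00113167] u -0.10753049845737839
line px 2 -0.03184624178090225 -0.03120246439833064 [-0.0338891  -0.02980339]
```

Request:
play_rows:
  series:
    - [[0, 0, 0], [0, 0, -0.9], -1]
    - [[0, 0, 0], [0, 0, -0.9], -1]
    - [[0, 0, 0], [0, 0, -0.9], -1]
    - [[0.95, 1, 0], [0, 0, 0], -1]
    - [[0.95, 1, 0], [0, 0, 0], -1]
    - [[0.95, 1, 0], [0, 0, 0], -1]
    - [[0.95, 1, 0], [0, 0, 0], -1]
    - [[0.95, 1, 0], [0, 0, 0], -1]
    - [[0.95, 1, 0], [0, 0, 0], -1]
    - [[0.95, 0.95, 0], [0, 0, 0], -1]

```text
t: 23.58
position: [0.5414, 0.069, 0.2132]
orientation: [2.133, 2.3, -0.001]
force: [0.1, -0.9, -0.2]
finger_gap: 0.0853
```

```bash
cat > w.py <<'E'
from h import *
import sys
def neck(name):
    c=camera('wrist'); save(c,name)
    P=cloud(c);q=P[...,:2]-BC;u=q@BX;v=q@BY;z=P[...,2];ok=c['range_z']>0
    m=(ok&(abs(z-.084)<.005)&(abs(v+.015)<.05)&(abs(u)<.3)).astype(np.uint8)
    N,L,S,_=cv2.connectedComponentsWithStats(m); i=1+np.argmax(S[1:,4]); k=L==i
    Q=np.stack([u[k],v[k]],1)*1000; print('shaft z',np.median(z[k]).round(4),'u',np.percentile(Q[:,0],[.5,99.5]).round(1))
    r=[]
    for a in np.arange(-180,200,10):
        s=Q[(Q[:,0]>a)&(Q[:,0]<a+10)]
        if len(s)>60:
            lo,hi=np.percentile(s[:,1],[2,98])
            if 25<hi-lo<37: r.append((a+5,(lo+hi)/2,hi-lo))
    r=np.array(r); f=np.polyfit(r[:,0],r[:,1],1); print('axis v=',f.round(4),'yaw deg',np.degrees(np.arctan(f[0])).round(2),'w',r[:,2].mean().round(1))
    g=c['frame'].max(2); kk=cv2.erode(k.astype(np.uint8),np.ones((3,3)))>0; d=k&(g<.62*np.median(g[k])); print('dark',d.sum(), 'u med',np.median(u[d])*1000 if d.any() else '',np.percentile(u[d]*1000,[10,90]) if d.any() else '')
    m=ok&(abs(z-.06)<.004)&(abs(v)<.085)&(u>.15)&(u<.25); print('edge',np.percentile(u[m]*1000,99.5) if m.sum()>50 else None)
neck(sys.argv[1])
E
python3 -c "
from h import *
go(*blk(-.1025,-.0145),.14,6.2)"; python3 w.py w3.png
```

```text
t 23.57 p [0.5414 0.069  0.2132] uv [-0.0996 -0.0106] jaw 4.3 tz [ 0.003 -0.003 -1.   ] gap 0.0853 F [ 0.1 -0.9 -0.2]
turn [ 0.02  0.02 -0.22] | shift(target frame) [ 0.12 -0.15  2.93] | shift(now frame) [ 0.12 -0.17  2.93]
shaft z 0.0852 u [-208.7   -4. ]
axis v= [  0.0147 -12.6472] yaw deg 0.84 w 30.5
dark 134 u med -33.63791121893445 [-34.58400618 -32.37387541]
edge None
```

View pics/w3.png

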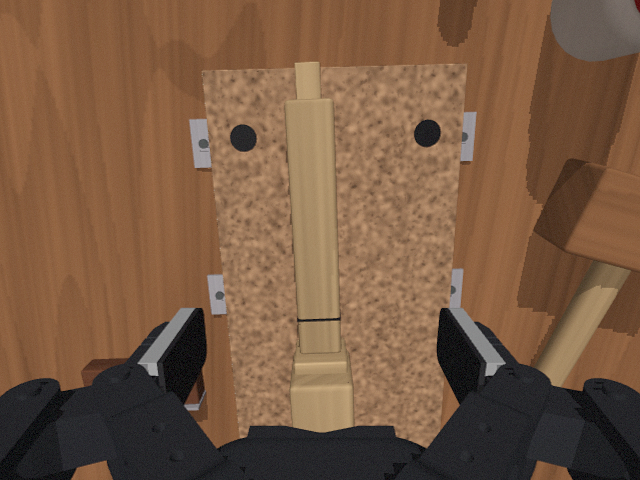

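The wrist view shows the shaft running from (310,100) to (320,350) px, the pencil line at (319,320), and the jaws straddling it with both sides free. The line measures u=-0.0336, axis v≈-0.014, yaw 0.84°, shaft top about 0.0845. I'll descend around the shaft at neck x≈-70 mm.

Request:
play_rows:
  series:
    - [[0.12, -0.15, 0], [0.02, 0.02, -0.27], -1]
    - [[0, 0, 0.8], [0, 0, 0], -1]
    - [[0, 0, 1], [0, 0, 0], -1]
    - [[0, 0, 1], [0, 0, 0], -1]
    - [[0, 0, 1], [0, 0, 0], -1]
    - [[0, 0, 0.5], [0, 0, 0], -1]
    - [[0, 0, 0], [0, 0, 0], -1]

```text
t: 24.5
position: [0.5363, 0.0726, 0.1034]
orientation: [-2.091, -2.343, -0.003]
force: [-0.4, 0.9, 0.3]
finger_gap: 0.0853
```

```bash
python3 -c "
from h import *
go(*blk(-.1025,-.0142),.073,6.64)"
```

```text
t 24.5 p [0.5363 0.0726 0.1034] uv [-0.1037 -0.0153] jaw 6.52 tz [ 0.001  0.002 -1.   ] gap 0.0853 F [-0.4  0.9  0.3]
turn [ 0.01 -0.01 -0.01] | shift(target frame) [-0.05  0.04  1.22] | shift(now frame) [-0.05  0.04  1.22]
```

Request:
play_rows:
  series:
    - [[-0.05, 0.04, 0.45], [0, 0, 0], -1]
    - [[0, 0, 0.5], [0, 0, 0], -1]
    - [[0, 0, 0.3], [0, 0, 0], -1]
    - [[0, 0, 0], [0, 0, 0], -1]
    - [[0, 0, 0], [0, 0, 0], -0.1]
    - [[0, 0, 0], [0, 0, 0], -0.1]
    - [[0, 0, 0], [0, 0, 0], -0.1]

```text
t: 25.38
position: [0.5401, 0.0713, 0.0732]
orientation: [2.09, 2.341, 0.009]
force: [-0.2, 0.7, 0.6]
finger_gap: 0.0471
```

```bash
python3 -c "
from h import *
go(*blk(-.1025,-.0142),.073,6.64)"
```

```text
t 25.38 p [0.5401 0.0713 0.0732] uv [-0.102  -0.0117] jaw 6.51 tz [ 0.006  0.002 -1.   ] gap 0.0471 F [-0.2  0.7  0.6]
turn [ 0.04 -0.01 -0.02] | shift(target frame) [ 0.02 -0.1   0.01] | shift(now frame) [ 0.02 -0.1   0.01]
```

Request:
play_rows:
  series:
    - [[0.02, -0.1, 0], [0.04, -0.01, 0], 1]
    - [[0, 0, 0], [0, 0, 0], 1]
    - [[0, 0, 0], [0, 0, 0], 1]
    - [[0, 0, 0], [0, 0, 0], 1]
    - [[0, 0, 0], [0, 0, 0], 1]

```text
t: 26.0
position: [0.5376, 0.0715, 0.0738]
orientation: [2.091, 2.344, -0.0]
force: [-0.1, 0.1, -0.4]
finger_gap: 0.0308
```

```bash
python3 -c "
from h import *
go(*blk(-.1025,-.0142),.073,6.64)"
```

```text
t 26.0 p [0.5376 0.0715 0.0738] uv [-0.1025 -0.0141] jaw 6.52 tz [ 0.001 -0.001 -1.   ] gap 0.0308 F [-0.1  0.1 -0.4]
turn [ 0.    0.   -0.01] | shift(target frame) [ 0.   -0.    0.03] | shift(now frame) [ 0.   -0.    0.03]
```

Request:
play_rows:
  series:
    - [[0, 0, 0.08], [0, 0, 0], 1]
    - [[-0.15, 0, 0.08], [0, 0, 0], 1]
    - [[-0.3, 0, 0.08], [0, 0, 0], 1]

```text
t: 26.38
position: [0.5403, 0.0652, 0.0737]
orientation: [-2.091, -2.337, -0.012]
force: [-2.6, 6.2, 8.4]
finger_gap: 0.0301
```

```bash
python3 -c "
from h import *
go(*blk(.1410,-.0142),.0738,5.8)"
```

```text
t 26.38 p [0.5403 0.0652 0.0737] uv [-0.0959 -0.012 ] jaw 6.37 tz [ 0.001  0.009 -1.   ] gap 0.0301 F [-2.6  6.2  8.4]
turn [ 0.01 -0.06  0.07] | shift(target frame) [-9.48 -0.09 -0.  ] | shift(now frame) [-9.47 -0.18 -0.09]
```

Request:
play_rows:
  series:
    - [[-0.4, -0.03, 0.05], [0, -0.05, 0.02], 1]
    - [[-0.5, -0.02, 0.05], [0, -0.03, 0.02], 1]
    - [[-0.5, 0, 0.05], [0, -0.03, 0.02], 1]
    - [[-0.5, 0, 0.05], [0, -0.03, 0], 1]
    - [[-0.5, 0, 0.05], [0, -0.03, 0], 1]
    - [[-0.5, 0, 0.05], [0, -0.03, 0], 1]

```text
t: 27.12
position: [0.5514, 0.0025, 0.0739]
orientation: [2.107, 2.318, 0.013]
force: [-0.9, 6.5, 6.8]
finger_gap: 0.031
```

```bash
python3 -c "
from h import *
go(*blk(.1410,-.0142),.0738,5.8)"
```

```text
t 27.12 p [0.5514 0.0025 0.0739] uv [-0.0324 -0.0074] jaw 5.46 tz [ 0.012  0.    -1.   ] gap 0.031 F [-0.9  6.5  6.8]
turn [ 0.08  0.01 -0.04] | shift(target frame) [-6.94 -0.27  0.  ] | shift(now frame) [-6.94 -0.23  0.01]
```

Request:
play_rows:
  series:
    - [[-0.3, -0.06, 0.04], [0.06, 0, 0], 1]
    - [[-0.5, -0.06, 0.04], [0.05, -0.02, 0], 1]
    - [[-0.5, -0.06, 0.04], [0.03, -0.02, 0], 1]
    - [[-0.5, -0.06, 0.04], [0.03, -0.02, 0], 1]
    - [[-0.5, -0.06, 0.04], [0.02, -0.02, 0], 1]
    - [[-0.5, -0.06, 0.04], [0.02, -0.02, 0], 1]

```text
t: 27.88
position: [0.5546, -0.0625, 0.0738]
orientation: [-2.114, -2.32, 0.011]
force: [-0.4, 6.7, 6.1]
finger_gap: 0.0306
```

```bash
python3 -c "
from h import *
go(*blk(.1410,-.0142),.0738,5.8)"
```

```text
t 27.88 p [ 0.5546 -0.0625  0.0738] uv [ 0.0326 -0.0107] jaw 5.33 tz [-0.007 -0.003 -1.   ] gap 0.0306 F [-0.4  6.7  6.1]
turn [-0.05  0.02 -0.05] | shift(target frame) [-4.33 -0.14  0.  ] | shift(now frame) [-4.34 -0.1   0.01]
```

Request:
play_rows:
  series:
    - [[-0.4, -0.02, 0.04], [-0.05, 0.02, -0.04], 1]
    - [[-0.5, -0.02, 0.04], [0, 0, -0.01], 1]
    - [[-0.5, -0.02, 0.04], [0, 0, 0], 1]
    - [[-0.5, -0.02, 0.04], [0, 0, 0], 1]
    - [[-0.5, -0.02, 0.04], [0, -0.01, 0], 1]
    - [[-0.4, -0.02, 0.04], [0, -0.01, 0], 1]
    - [[-0.2, 0, 0.04], [0, 0, 0], 1]
    - [[0, 0, 0.04], [0, 0, 0], 1]

```text
t: 28.88
position: [0.5625, -0.1305, 0.0738]
orientation: [-2.105, -2.32, -0.021]
force: [-1.7, 1.7, 6.7]
finger_gap: 0.0304
```

```bash
python3 -c "
from h import *
go(*blk(.1410,-.0142),.0738,5.8)"; python3 w.py w4.png; python3 - <<'E'
from h import *
for n in ['scene','side']:
    c=camera(n); save(c,n[:2]+'5.png')
    P=cloud(c);q=(P[...,:2]-BC);u=q@BX;v=q@BY;z=P[...,2];ok=c['range_z']>0
    m=ok&(z>.09)&(z<.12)&(u>.15)&(u<.36)&(abs(v+.01)<.04); print(n,'pegbox u max',u[m].max(),'zmax',np.percentile(z[m],[50,98]))
    g=c['frame'].max(2); m=ok&(z>.076)&(z<.092)&(u>.12)&(u<.22)&(abs(v+.012)<.016)
    med=np.median(g[m]); k=m&(g<.6*med); print('line px',k.sum(),np.median(u[k]),np.median(v[k]))
E
```

```text
t 28.88 p [ 0.5625 -0.1305  0.0738] uv [ 0.101  -0.0098] jaw 5.56 tz [ 0.002  0.016 -1.   ] gap 0.0304 F [-1.7  1.7  6.7]
turn [ 0.02 -0.1  -0.03] | shift(target frame) [-1.6  -0.18 -0.  ] | shift(now frame) [-1.6  -0.17 -0.03]
shaft z 0.0852 u [ -5.5 139.2]
axis v= [-0.0134 -7.9838] yaw deg -0.77 w 30.0
dark 913 u med 94.4301811476863 [ 90.37895633 122.87236268]
edge 190.18506028560313
scene pegbox u max 0.2992944058787257 zmax [0.10952576 0.11403092]
line px 15 0.1699398041299783 -0.012867114074205883
side pegbox u max 0.30026883378140906 zmax [0.10951907 0.11396779]
line px 2 0.17072306893299977 -0.026850608311862006
```

Request:
play_rows:
  series:
    - [[-0.2, -0.02, 0.05], [0.01, -0.04, -0.02], 1]
    - [[-0.4, -0.02, 0.05], [0, -0.04, 0], 1]
    - [[-0.4, -0.02, 0.05], [0, -0.04, 0], 1]
    - [[-0.3, 0, 0.05], [0, -0.03, 0], 1]
    - [[-0.15, 0, 0.05], [0, 0, 0], 1]
    - [[0, 0, 0.04], [0, 0, 0], 1]

```text
t: 29.78
position: [0.5665, -0.1585, 0.0738]
orientation: [-2.107, -2.323, -0.013]
force: [-1.0, 1.0, 6.6]
finger_gap: 0.031
```

```bash
cat > fin.py <<'E'
from h import *
import sys
go(*blk(.1415,-.0142),.0738,5.8)
for n in ['scene','side']:
    c=camera(n); save(c,n[:2]+sys.argv[1]+'.png')
    P=cloud(c);q=(P[...,:2]-BC);u=q@BX;v=q@BY;z=P[...,2];ok=c['range_z']>0
    m=ok&(z>.09)&(z<.12)&(u>.15)&(u<.36)&(abs(v+.01)<.04); print(n,'pegbox u max',np.percentile(u[m],99.7),'zmax',np.percentile(z[m],[50,98]))
    t=ok&(z>.1)&(u>.24)&(u<.36)&(abs(v+.01)<.02); print(' top slope',np.polyfit(u[t],z[t],1)[0].round(3))
    m=ok&(abs(z-.06)<.002)&(u>.17)&(u<.23); 
    for lo,hi in [(-.08,-.04),(.03,.08)]:
        k=m&(v>lo)&(v<hi); print(' edge u',np.percentile(u[k],99).round(4))
    g=c['frame'].max(2); m=ok&(z>.076)&(z<.092)&(u>.16)&(u<.235)&(abs(v+.012)<.016)
    med=np.median(g[m]); k=m&(g<.6*med); print(' line px',k.sum(),np.median(u[k]),np.median(v[k]))
    x0,y0=(190,190) if n=='scene' else (270,190)
    cv2.imwrite('pics/%s%sc.png'%(n[:2],sys.argv[1]),cv2.resize(cv2.imread('pics/%s%s.png'%(n[:2],sys.argv[1]))[y0:y0+150,x0:x0+180],(720,600),interpolation=2))
E
python3 fin.py 6
```

```text
t 29.77 p [ 0.5665 -0.1585  0.0738] uv [ 0.1293 -0.0086] jaw 5.58 tz [ 0.001  0.01  -1.   ] gap 0.031 F [-1.   1.   6.6]
turn [ 0.02 -0.06 -0.03] | shift(target frame) [-0.49 -0.22  0.  ] | shift(now frame) [-0.49 -0.22 -0.01]
scene pegbox u max 0.32718356308678903 zmax [0.10962268 0.1137753 ]
 top slope -0.078
 edge u 0.2108
 edge u 0.2108
 line px 12 0.19840522567401553 -0.010405588647258143
side pegbox u max 0.3269552759980733 zmax [0.10946123 0.11418398]
 top slope -0.093
 edge u 0.2103
 edge u 0.2101
 line px 0 nan nan
  return _methods._mean(a, axis=axis, dtype=dtype,
  ret = ret.dtype.type(ret / rcount)
```

Request:
play_rows:
  series:
    - [[-0.2, -0.02, 0.05], [0.01, -0.03, -0.02], 1]
    - [[-0.25, 0, 0.05], [0, -0.03, 0], 1]
    - [[-0.15, 0, 0.05], [0, -0.02, 0], 1]
    - [[0, 0, 0.05], [0, 0, 0], 1]

```text
t: 30.38
position: [0.5683, -0.1684, 0.0738]
orientation: [-2.105, -2.325, -0.008]
force: [-3.6, 1.7, 6.9]
finger_gap: 0.03
```

```bash
python3 fin.py 7 2>/dev/null
```

```text
t 30.38 p [ 0.5683 -0.1684  0.0738] uv [ 0.1393 -0.0078] jaw 5.69 tz [-0.001  0.008 -1.   ] gap 0.03 F [-3.6  1.7  6.9]
turn [ 0.   -0.05 -0.01] | shift(target frame) [-0.09 -0.26 -0.  ] | shift(now frame) [-0.09 -0.26 -0.  ]
scene pegbox u max 0.33678016305877184 zmax [0.10965036 0.11414443]
 top slope -0.069
 edge u 0.2109
 edge u 0.2107
 line px 19 0.20871728935608932 -0.010739462573307535
side pegbox u max 0.33724022254068514 zmax [0.109552   0.11544887]
 top slope -0.085
 edge u 0.2101
 edge u 0.2107
 line px 2 0.2088816972221382 -0.026250193875911966
```

View pics/sc7c.png

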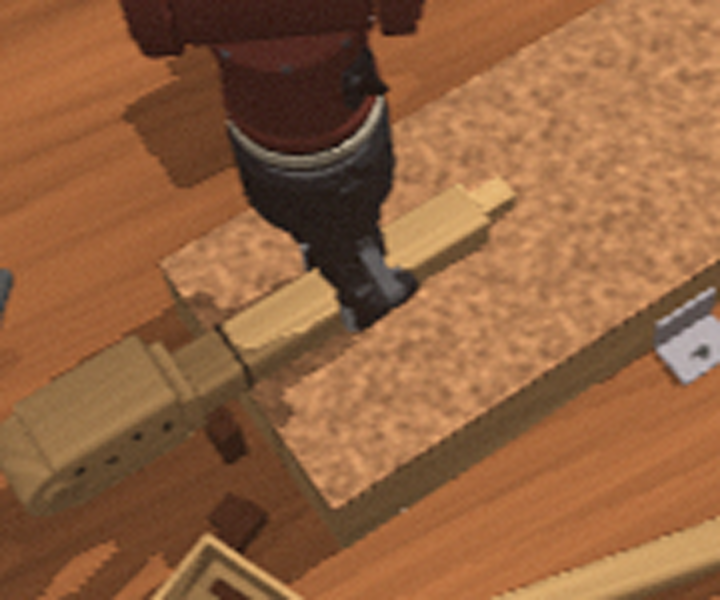

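The scene crop shows the line at (235,355), just inboard of the block's edge, with the edge hitting the shaft at about (215,335). The neck is lying flat. About 2 mm to go.

Request:
play_rows:
  series:
    - [[-0.14, 0, 0.05], [0, -0.03, 0], 1]
    - [[-0.04, 0, 0.05], [0, -0.02, 0], 1]
    - [[0, 0, 0.05], [0, 0, 0], 1]

```text
t: 30.85
position: [0.5689, -0.1705, 0.0738]
orientation: [-2.106, -2.325, -0.004]
force: [-4.1, 2.6, 7.7]
finger_gap: 0.0303
```

```bash
python3 fin.py 8 2>/dev/null; python3 - <<'E'
from h import *
c=camera('scene');P=cloud(c);q=(P[...,:2]-BC);u=q@BX;v=q@BY;z=P[...,2];ok=c['range_z']>0
print('pegbox max',u[ok&(z>.09)&(z<.12)&(u>.15)&(u<.36)&(abs(v+.01)<.04)].max())
g=c['frame'].max(2)
k=ok&(g<75)&(z>.076)&(z<.092)&(u>.19)&(u<.235)&(abs(v+.009)<.02)
print('line fit slope du/dv',np.polyfit(v[k],u[k],1),k.sum())
for nm,zr,ur in [('shaft',(.080,.088),(.07,.235)),('peg',(.105,.12),(.245,.32))]:
    r=[]
    for a in np.arange(ur[0],ur[1],.01):
        m=ok&(z>zr[0])&(z<zr[1])&(u>=a)&(u<a+.01)&(abs(v+.01)<.03)
        if m.sum()>12: r.append((a,np.percentile(v[m],5),np.percentile(v[m],95)))
    r=np.array(r); w=r[:,2]-r[:,1]; s=abs(w-np.median(w))<.004; print(nm,s.sum(),np.degrees(np.polyfit(r[s,0],r[s,1:].mean(1),1)[0]))
E
```

```text
t 30.85 p [ 0.5689 -0.1705  0.0738] uv [ 0.1415 -0.0074] jaw 5.66 tz [-0.002  0.005 -1.   ] gap 0.0303 F [-4.1  2.6  7.7]
turn [-0.01 -0.04 -0.02] | shift(target frame) [-0.   -0.27 -0.  ] | shift(now frame) [-0.   -0.27 -0.  ]
scene pegbox u max 0.3392080883600961 zmax [0.10956985 0.11418973]
 top slope -0.066
 edge u 0.2107
 edge u 0.2112
 line px 22 0.21107852952217993 -0.011667135337305123
side pegbox u max 0.3394659127562263 zmax [0.10939521 0.11551226]
 top slope -0.08
 edge u 0.2107
 edge u 0.2111
 line px 3 0.21207553311118896 -0.027255732578402605
pegbox max 0.339575276435797
line fit slope du/dv [-0.00127647  0.21009312] 8
shaft 12 -0.3294361089288107
peg 8 -0.10628146217856867
```

The numbers agree: line at u≈0.211, edge at u≈0.211, yaw within 0.3°, press about 7 N. One last overall look before handing in.

View pics/si8.png

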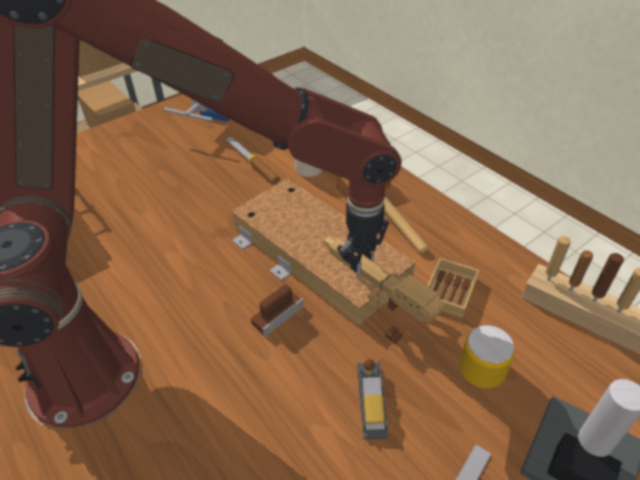

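View pics/sc8c.png

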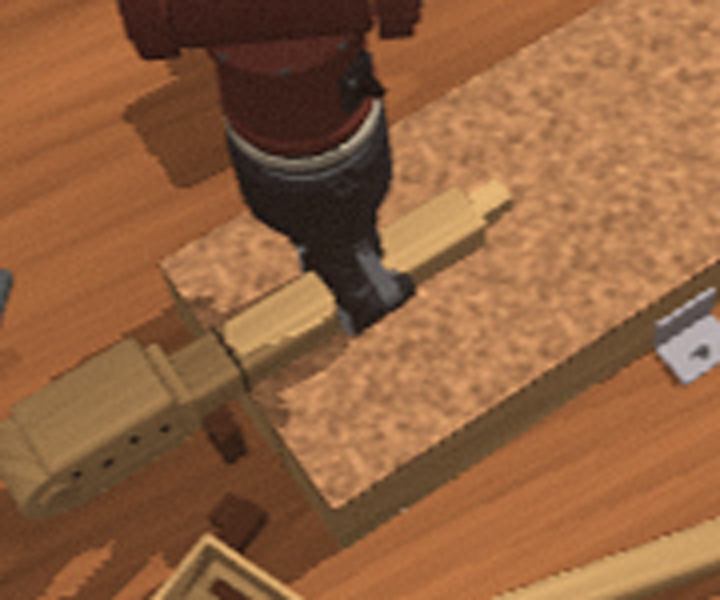

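The side view shows the scraper upright on its sole at (278,308), the plane, tin and tray in place, and the neck held over the free end. The crop shows the line at (232,357), lying along the edge.

```bash
python3 -c "
from cell import sign_off,status
s=status.get_obs(); print(s['t'],s['position'],s['force']); print(sign_off())"
```

```text
31.0 [ 0.56890821 -0.17049879  0.07376745] [-3.10374694  3.98591628  8.92140823]
the job is handed in; nothing more can be done
None
```

I handed the job in at 31 s. The chips are off the cork, the scraper is standing on its sole, and the neck is held over the block's free end with its pencil line at the edge.

- **Chips:** two strokes with the scraper pushed all three off the free end. They lie on the bench and both cameras saw the cork clear. One came to rest close to the peg tray. The tray's angle was unchanged to within a degree, but its position reading was skewed by the chip, so I judged its place by eye.
- **Scraper:** it stands on free bench in front of the block, not at its original spot. Its top reads 0.068–0.069 m, so it is upright.
- **Neck:** I slid it while pressing with about 6–9 N.
    - **Line and angle:** the line reads 0.211–0.212 m from the block's centre and the edge 0.2107–0.2112 m. Yaw is within about 0.3°.
    - **Flatness:** the pegbox height is unchanged from the start, so the neck lies flat.
    - **Hold:** the shaft is still gripped and pressed down.

**Checks that disagreed:**
- Working from the scroll tip, the line would be about 3 mm short of the edge. The direct line reading and the distance the tool moved both put it at the edge, so I trusted those.
- One wrist-camera yaw reading taken during the slide, partly hidden by the gripper, gave -0.8°.
- The tool tilted by up to about 1° at times during the slide, and I corrected it as it went.

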